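# Change the ink colour: shut one spout, open another

### The arm

A 6-joint arm with a two-finger parallel gripper is mounted at the origin on a cart in front of the work surface, level with it; the furniture and walls round the work are solid. World frame = base frame: x ahead of the robot, y to its left, z up, the work surface at z = 0. Lengths are in m, angles in rad, forces in N, time in s.
With the tool pointing down it reaches from about 0.275 to 0.75 m from the base axis. Payload 10.2 kg.
Tool frame: the origin (TCP) lies between the finger pads; the fingertips stand 17 mm ahead of it and the grasp point (between the pads) lies 2 mm behind it (finger_overhang is the distance from the TCP to the fingertips, in m); z points along the fingers, y is the line along which they close (so a half turn about z gives the same grasp; the last joint's range is limited). The gripper opens to 88 mm and grips with 3 to 60 N. Pads are 18 mm wide; open, the fingers measure 123 mm over their backs; the gripper's body (75 mm by 187 mm) begins 45 mm behind the grasp point.
Start: joints at [-1.513, 0.313, 1.498, -0, 1.331, -0.223], TCP at [0.145, -0.504, 0.256] pointing down, gripper open.
Joint ranges: [-2.94, 2.94], [-0.97, 2.17], [0.19, 2.56], [-1.23, 4.37], [0.02, 3.11], [-2.88, 2.88]. Speed limits (rad/s): [2.39, 2.39, 3.01, 3.14, 3.14, 3.14].

### API

Orientations are given as a 3x3 rotation matrix whose columns are the frame's x, y, z axes.
In Python, from cell import state, capture, sign_off, finger_overhang gives the robot as it stands.
- The arm moves only by the tool servo_tool, never from a script. Its argument "steps" is a list of rows, each a list of 2 entries, a list of its own where there are three numbers: the shift along the tool's x, y, z in cm, then the turn, a rotation vector about the tool's x, y, z in degrees. In form: [[[x, y, z], [rx, ry, rz]], ...]. A call has 1 to 20 rows; each row shifts and turns the commanded pose from where the row before left it, along the tool's axes as they then stand; what a row does not reach is not made up. A row lasts 1/10 s, in which the tool goes at most 50 mm and 8.59 degrees, less where a joint would pass 70% of its speed; a pose out of reach is approached as far as the arm can. A call with a gripper value outside its range is refused whole. "grip" is the opening, from 0 (shut) to 1 (fully open), set as the call begins (left out, the last holds). The fingers move at their own pace and stop on an object; "force" is the grip in N (left out, the last holds). Time passes only in rows, so rows that do not move let the fingers close. It gives the time, the measured TCP pose, the force, the opening and the grip force at its end, in the units of the state.
- state(): the state, without advancing time (a new reading comes with each control period).
- capture(name): name is "scene" or "top"; returns a dict with "frame" (420x560x3 uint8, red, green, blue), "mtx" (3x3 intrinsics, pixels), "position" and "orientation" of the camera in the world. Camera axes: x right, y up, looking along -z (the intrinsics and any distortion apply to the point x, -y, -z); pixel columns grow to the right and rows downward; lengths in m; the calibration is good to about 2 mm. A picture is of the moment at which its call begins. There is no depth.
- sign_off(): hands the job in; it is judged then, once.
The state is a dict: "time_s": time; "q": joint angles; "joint_vel": joint speeds; "joint_torque": joint torques, N m; "tcp_pos": TCP position; "orientation": TCP orientation; "force": force on the tool from outside, world axes, zero at the start; "wrist_torque": the same for the moment, N m; "gripper_width": finger opening in m; "finger_force": force on a finger pad.
Only numpy, scipy, OpenCV 4.12 (cv2) and the standard library are available. Lean on these libraries where they do the work, as an engineer would, in place of code of your own. Each camera call takes 0.05 s, during which the arm holds its last target. There are 200 camera calls.

### The job

Three squeeze bottles of ink with push-pull spout caps stand in the wooden caddy. We are changing from blue to yellow: press the blue bottle's cap fully down so that it is shut, and pull the yellow bottle's cap fully up so that it is open. Leave the red bottle shut.

Things in the scene. Friction and masses are not known exactly. Their poses are not given: they have to be found in the camera images.
- blue_cap_mid (a point): centre of the blue bottle's spout cap: a ribbed upright blue cylinder 26 mm across, 26 mm tall (top face 13 mm above this point). Below it a white neck, 20 mm across, 18 mm tall when shut, then the shoulder of the blue bottle, 57 mm across, fixed in a well of the wooden caddy. At the start this cap is open. Shut, this point is 143 mm above the worktop.
- blue_cap (a joint): how far the blue cap is pulled up its vertical slide, m: 0 = shut (home), 0.015 = open (at its stop; 15 mm of white stem shows below it). A tight seal grips it: it takes about 5 N to move all the way and stays where it is left; rigid stops at both ends. Starts open.
- yellow_cap_mid (a point): centre of the yellow bottle's spout cap: a ribbed upright yellow cylinder 26 mm across, 26 mm tall (top face 13 mm above this point). Below it a white neck, 20 mm across, 18 mm tall when shut, then the shoulder of the yellow bottle, 57 mm across, fixed in a well of the wooden caddy. At the start this cap is shut, this point 143 mm above the worktop.
- yellow_cap (a joint): how far the yellow cap is pulled up its vertical slide, m: 0 = shut (home), 0.015 = open (at its stop; 15 mm of white stem shows below it). A tight seal grips it: it takes about 5 N to move all the way and stays where it is left; rigid stops at both ends. Starts shut.
- red_cap (a joint): the same for the like cap of the red bottle, which stands in the remaining well: 0 = shut, 0.015 = open. Starts shut and must stay so. The caddy is a light wooden block, 330 x 92 x 50 mm, with three wells in a row 100 mm apart; any colour may stand in any well.

How it is judged:
By the outcome, as a careful person would: the job done as asked, in the order asked, and still so for the second after the job is handed in, with the robot touching nothing.
It also fails if it takes over 37 s, if anything falls off the work surface, if the arm or the gripper's body presses on something with over 40 N, if the wrist force passes 120 N, or if a joint passes its speed limit or range.

## Working session

There is one attempt and no reset: what is moved stays moved. The work goes in short steps, Python scripts to look and compute and a tool call to move; the robot and the scene stay as the last step left them, time stands still between calls to the robot, and variables do not carry over. Pictures are saved under pics/ and viewed, at most 10 in all, crops included, and the job is handed in when it is done.

Besides the shell and the picture viewer there is one more tool, called after ">>>" by a JSON object that holds its "op" and its "data", one argument or row to a line. servo_tool: Moves the arm, as the interface text tells. Its arguments: {"type":"object","properties":{"steps":{"type":"array","items":{"type":"array"}},"grip":{"type":"number"},"force":{"type":"number"}},"required":["steps"]}

```bash
mkdir -p pics; python3 - <<'E'
from cell import *
import cv2,pickle
for n in("scene","top"):
    c=capture(n); pickle.dump(c,open(n+'.pkl','wb')); cv2.imwrite(f'pics/{n}1.png',c['frame'][:,:,::-1])
    print(n,{k:v for k,v in c.items() if k!='frame'})
print(state(),finger_overhang)
E
```

```text
scene {'mtx': array([[519.31939117,   0.        , 274.0677817 ],
       [  0.        , 519.31939117, 207.91962791],
       [  0.        ,   0.        ,   1.        ]]), 'position': array([-0.0116607 ,  0.56363609,  0.66313948]), 'orientation': array([[-0.68191217,  0.40857565, -0.60668091],
       [-0.73130785, -0.36543907,  0.57588464],
       [ 0.01358753,  0.83637325,  0.54799193]])}
top {'mtx': array([[517.3848147 ,   0.        , 281.04991406],
       [  0.        , 517.3848147 , 209.38347857],
       [  0.        ,   0.        ,   1.        ]]), 'position': array([0.37568186, 0.0510169 , 1.03176745]), 'orientation': array([[-0.02177837,  0.97983219, -0.19863177],
       [-0.99973783, -0.0199388 ,  0.01125691],
       [ 0.0070694 ,  0.19882485,  0.98000954]])}
{'time_s': 0.1, 'q': array([-1.51340936e+00,  3.13393399e-01,  1.49831841e+00, -4.82652888e-06,
        1.33097879e+00, -2.23378055e-01]), 'joint_vel': array([-0.00035473, -0.00371736, -0.00197677, -0.0008095 ,  0.00064934,
       -0.00143973]), 'joint_torque': array([ 2.66767340e-03, -4.02811074e+01, -2.52639395e+01,  6.95268949e-02,
        3.42661247e-02, -6.38190591e-05]), 'tcp_pos': array([ 0.14546025, -0.5042566 ,  0.25523469]), 'orientation': array([[ 9.60843430e-01,  2.77091859e-01, -6.76538078e-05],
       [ 2.77091765e-01, -9.60842835e-01,  1.09586825e-03],
       [ 2.38651494e-04, -1.07170412e-03, -9.99999397e-01]]), 'force': array([-0.03552718, -1.08816029,  1.05145571]), 'wrist_torque': array([-0.00380609,  0.01600614, -0.01658175]), 'finger_force': 0.0, 'gripper_width': 0.08826848709131421} 0.017
```

View pics/scene1.png

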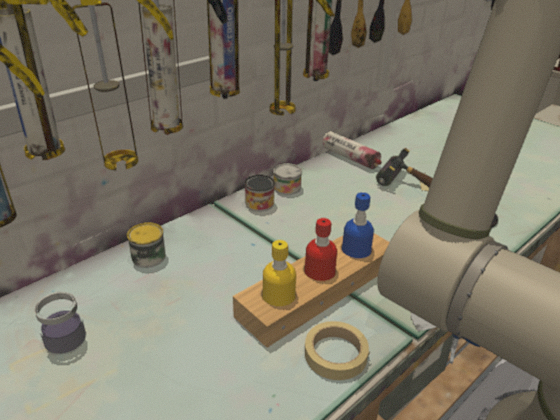

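View pics/top1.png

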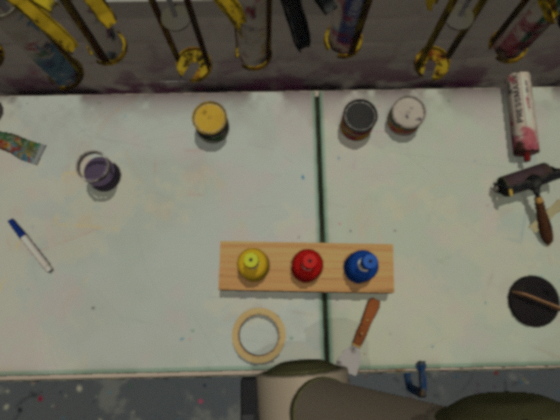

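The scene view shows the caps at about yellow (280,250), red (323,228) and blue (362,202). In the top view the cap tops are at about yellow (251,260), red (308,262) and blue (370,261). I'll zoom in to get exact pixels.

```bash
python3 - <<'E'
import cv2,pickle,numpy as np
s=pickle.load(open('scene.pkl','rb'))['frame'][185:315,255:395];t=pickle.load(open('top.pkl','rb'))['frame'][235:300,215:400]
a=cv2.resize(s,None,fx=4,fy=4,interpolation=2);cv2.imwrite('pics/s2.png',a[:,:,::-1])
b=cv2.resize(t,None,fx=4,fy=4,interpolation=2);cv2.imwrite('pics/t2.png',b[:,:,::-1])
E
```

```text
(no output)
```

View pics/s2.png

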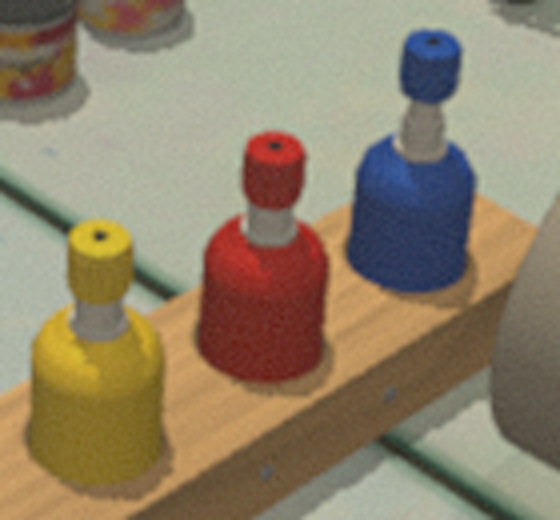

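View pics/t2.png

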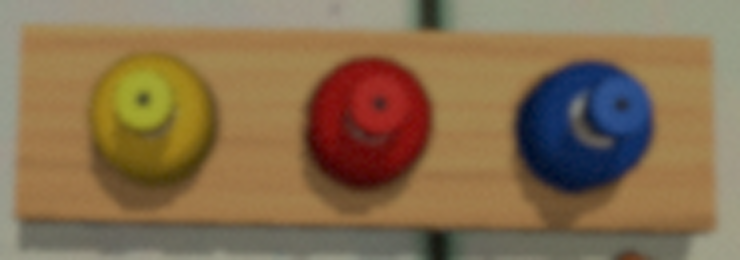

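The dark spout holes mark the cap-top centres. In scene pixels they are Y(280,244), R(323.8,221.5), B(363,195.3). In top-view pixels they are Y(250.8,260), R(309.8,261), B(370.3,261.3). Blue shows a longer white stem, so it is open.

```bash
cat > h.py <<'E'
import numpy as np,pickle
def ray(c,u,v):
    K=c['mtx']; d=np.array([(u-K[0,2])/K[0,0],-(v-K[1,2])/K[1,1],-1]); d=c['orientation']@d
    return c['position'],d/np.linalg.norm(d)
def plane(c,u,v,z):
    p,d=ray(c,u,v); return p+d*(z-p[2])/d[2]
def tri(*r):
    A=sum(np.eye(3)-np.outer(d,d) for p,d in r); b=sum((np.eye(3)-np.outer(d,d))@p for p,d in r)
    return np.linalg.solve(A,b)
E
python3 - <<'E'
from h import *
s,t=[pickle.load(open(n+'.pkl','rb')) for n in('scene','top')]
for n,a,b,z in(('Y',(280,244),(250.8,260),.156),('R',(323.8,221.5),(309.8,261),.156),('B',(363,195.3),(370.3,261.3),.171)):
    print(n,tri(ray(s,*a),ray(t,*b)).round(4),plane(s,*a,z).round(4),plane(t,*b,z).round(4))
for p in((220,241.5),(219,289.5),(393,244),(393.5,292.5)): print(plane(t,*p,.05).round(4))
E
```

```text
Y [0.4672 0.0943 0.1544] [0.4658 0.0959 0.156 ] [0.4668 0.0941 0.156 ]
R [ 0.4632 -0.0059  0.1543] [ 0.4617 -0.004   0.156 ] [ 0.463  -0.0058  0.156 ]
B [ 0.4594 -0.106   0.1678] [ 0.4566 -0.1015  0.171 ] [ 0.4589 -0.1056  0.171 ]
[0.5144 0.1577 0.05  ]
[0.4237 0.1594 0.05  ]
[ 0.5027 -0.1729  0.05  ]
[ 0.4111 -0.1679  0.05  ]
```

>>> {"op": "servo_tool", "data": {
  "steps": [
    [[2.06,-1.48,0],[0,0,0]],
    [[2.06,-1.48,0],[0,0,0]],
    [[2.06,-1.48,0],[0,0,0]],
    [[2.06,-1.48,0],[0,0,0]],
    [[2.06,-1.48,0],[0,0,0]],
    [[2.06,-1.48,0],[0,0,0]],
    [[2.06,-1.48,0],[0,0,0]],
    [[2.06,-1.48,0],[0,0,0]],
    [[2.06,-1.48,0],[0,0,0]],
    [[2.06,-1.48,0],[0,0,0]],
    [[2.06,-1.48,0],[0,0,0]],
    [[2.06,-1.48,0],[0,0,0]],
    [[2.06,-1.48,0],[0,0,0]],
    [[2.06,-1.48,0],[0,0,0]],
    [[2.06,-1.48,0],[0,0,0]],
    [[2.06,-1.48,0],[0,0,0]],
    [[2.06,-1.48,0],[0,0,0]],
    [[2.06,-1.48,0],[0,0,0]],
    [[2.06,-1.48,0],[0,0,0]],
    [[2.06,-1.48,0],[0,0,0]]
  ],
  "grip": 0,
  "force": 20
}}

```text
time_s: 2.1
tcp_pos: [0.4598, -0.1049, 0.2555]
orientation: [[0.961, 0.277, -0.001], [0.277, -0.961, 0.0], [-0.0, -0.0, -1.0]]
force: [-0.1, -0.4, -0.3]
gripper_width: 0.0005
finger_force: 0.0
```

>>> {"op": "servo_tool", "data": {
  "steps": [
    [[0,0,1.0],[0,0,0]],
    [[0,0,1.0],[0,0,0]],
    [[0,0,1.0],[0,0,0]],
    [[0,0,1.0],[0,0,0]],
    [[0,0,1.0],[0,0,0]],
    [[0,0,1.0],[0,0,0]],
    [[0,0,0.3],[0,0,0]],
    [[0,0,0.3],[0,0,0]],
    [[0,0,0.3],[0,0,0]],
    [[0,0,0.3],[0,0,0]],
    [[0,0,0.3],[0,0,0]]
  ]
}}

```text
time_s: 3.2
tcp_pos: [0.4595, -0.106, 0.181]
orientation: [[0.961, 0.277, 0.001], [0.277, -0.961, -0.001], [0.001, 0.001, -1.0]]
force: [-1.6, 0.0, 4.8]
gripper_width: 0.0008
finger_force: 2.5
```

>>> {"op": "servo_tool", "data": {
  "steps": [
    [[0,0,0.2],[0,0,0]],
    [[0,0,0.2],[0,0,0]],
    [[0,0,0.2],[0,0,0]],
    [[0,0,0.15],[0,0,0]],
    [[0,0,0.1],[0,0,0]],
    [[0,0,0],[0,0,0]]
  ]
}}

```text
time_s: 3.8
tcp_pos: [0.4595, -0.106, 0.1733]
orientation: [[0.961, 0.277, 0.001], [0.277, -0.961, -0.001], [0.001, 0.001, -1.0]]
force: [-4.4, 1.9, 15.5]
gripper_width: 0.0006
finger_force: 7.7
```

>>> {"op": "servo_tool", "data": {
  "steps": [
    [[0,0,0.05],[0,0,0]],
    [[0,0,0.05],[0,0,0]],
    [[0,0,0],[0,0,0]]
  ]
}}

```text
time_s: 4.1
tcp_pos: [0.4596, -0.106, 0.1732]
orientation: [[0.961, 0.277, 0.002], [0.277, -0.961, -0.001], [0.001, 0.002, -1.0]]
force: [-7.8, 2.6, 24.5]
gripper_width: 0.0001
finger_force: 12.5
```

>>> {"op": "servo_tool", "data": {
  "steps": [
    [[0,0,-0.5],[0,0,0]],
    [[0,0,-1.5],[0,0,0]],
    [[0,0,-1.5],[0,0,0]],
    [[0,0,-1.5],[0,0,0]],
    [[0,0,-1.5],[0,0,0]],
    [[0,0,-1.0],[0,0,0]]
  ]
}}

```text
time_s: 4.7
tcp_pos: [0.4593, -0.1058, 0.2467]
orientation: [[0.961, 0.277, 0.0], [0.277, -0.961, 0.0], [0.0, -0.0, -1.0]]
force: [0.2, 0.2, -0.3]
gripper_width: 0.0006
finger_force: 0.0
```

>>> {"op": "servo_tool", "data": {
  "steps": [
    [[0.39,-1.19,0],[0,0,0]],
    [[0.39,-1.19,0],[0,0,0]],
    [[0.39,-1.19,0],[0,0,0]],
    [[0.39,-1.19,0],[0,0,0]],
    [[0.39,-1.19,0],[0,0,0]],
    [[0.39,-1.19,0],[0,0,0]],
    [[0.39,-1.19,0],[0,0,0]],
    [[0.39,-1.19,0],[0,0,0]],
    [[0.39,-1.19,0],[0,0,0]],
    [[0.39,-1.19,0],[0,0,0]],
    [[0.39,-1.19,0],[0,0,0]],
    [[0.39,-1.19,0],[0,0,0]],
    [[0.39,-1.19,0],[0,0,0]],
    [[0.39,-1.19,0],[0,0,0]],
    [[0.39,-1.19,0],[0,0,0]],
    [[0.39,-1.19,0],[0,0,0]],
    [[0,0,0],[0,0,0]]
  ],
  "grip": 1
}}

```text
time_s: 6.4
tcp_pos: [0.4664, 0.0957, 0.2462]
orientation: [[0.96, 0.279, -0.0], [0.279, -0.96, 0.0], [-0.0, -0.0, -1.0]]
force: [-0.2, -0.3, -0.1]
gripper_width: 0.0879
finger_force: 0.0
```

```bash
python3 - <<'E'
from cell import *
import cv2
import numpy as np
c=capture('scene')['frame'][165:315,235:415]; 
cv2.imwrite('pics/s3.png',cv2.resize(c,None,fx=4,fy=4,interpolation=2)[:,:,::-1])
E
```

```text
(no output)
```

View pics/s3.png

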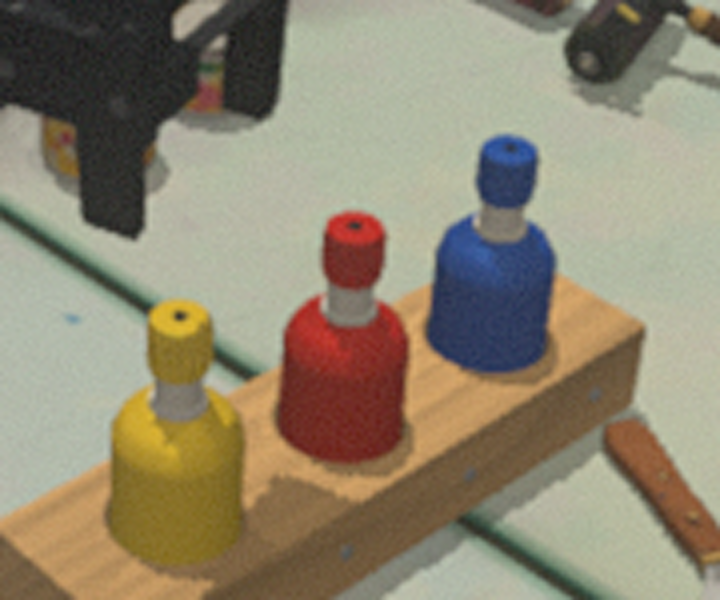

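Blue now looks shut, with its neck matching red's. The yellow spout hole is still at scene pixel (280,244), so the caddy hasn't moved. Next I'll descend and grip the yellow cap.

>>> {"op": "servo_tool", "data": {
  "steps": [
    [[0,0.1,1.0],[0,0,0]],
    [[0,0,1.0],[0,0,0]],
    [[0,0,1.0],[0,0,0]],
    [[0,0,1.0],[0,0,0]],
    [[0,0,1.0],[0,0,0]],
    [[0,0,1.0],[0,0,0]],
    [[0,0,1.0],[0,0,0]],
    [[0,0,1.0],[0,0,0]],
    [[0,0,1.0],[0,0,0]],
    [[0,0,0.8],[0,0,0]],
    [[0,0,0.7],[0,0,0]],
    [[0,0,0],[0,0,0]]
  ]
}}

```text
time_s: 7.65
tcp_pos: [0.4665, 0.0934, 0.1404]
orientation: [[0.961, 0.277, -0.001], [0.277, -0.961, 0.0], [-0.001, -0.0, -1.0]]
force: [0.4, -0.6, -0.2]
gripper_width: 0.088
finger_force: 0.0
```

>>> {"op": "servo_tool", "data": {
  "steps": [
    [[0,0,0],[0,0,0]],
    [[0,0,0],[0,0,0]],
    [[0,0,0],[0,0,0]],
    [[0,0,0],[0,0,0]],
    [[0,0,0],[0,0,0]],
    [[0,0,0],[0,0,0]],
    [[0,0,0],[0,0,0]],
    [[0,0,0],[0,0,0]]
  ],
  "grip": 0,
  "force": 25
}}

```text
time_s: 8.45
tcp_pos: [0.4662, 0.0948, 0.1411]
orientation: [[0.961, 0.276, -0.001], [0.276, -0.961, 0.004], [-0.0, -0.004, -1.0]]
force: [-4.8, 27.5, 3.7]
gripper_width: 0.0259
finger_force: 13.6
```

Gripped, but off-centre with a 27 N side load. I'll ease it by about 1.5 mm toward +y.

>>> {"op": "servo_tool", "data": {
  "steps": [
    [[0,-0.07,0],[0,0,0]],
    [[0,-0.07,0],[0,0,0]],
    [[0,0,0],[0,0,0]],
    [[0,0,0],[0,0,0]]
  ]
}}

```text
time_s: 8.85
tcp_pos: [0.4661, 0.0956, 0.1412]
orientation: [[0.961, 0.277, -0.001], [0.277, -0.961, 0.002], [-0.0, -0.002, -1.0]]
force: [-0.4, 6.3, 0.7]
gripper_width: 0.0252
finger_force: 25.0
```

>>> {"op": "servo_tool", "data": {
  "steps": [
    [[0,-0.03,-0.2],[0,0,0]],
    [[0,0,-0.2],[0,0,0]],
    [[0,0,-0.2],[0,0,0]],
    [[0,0,-0.2],[0,0,0]],
    [[0,0,-0.2],[0,0,0]],
    [[0,0,-0.2],[0,0,0]]
  ]
}}

```text
time_s: 9.45
tcp_pos: [0.466, 0.0956, 0.1528]
orientation: [[0.961, 0.277, -0.001], [0.277, -0.961, 0.001], [-0.0, -0.002, -1.0]]
force: [2.2, 5.8, -4.2]
gripper_width: 0.0244
finger_force: 25.0
```

>>> {"op": "servo_tool", "data": {
  "steps": [
    [[0,0,-0.1],[0,0,0]],
    [[0,0,-0.1],[0,0,0]],
    [[0,0,-0.1],[0,0,0]],
    [[0,0,0],[0,0,0]]
  ]
}}

```text
time_s: 9.85
tcp_pos: [0.466, 0.0956, 0.1556]
orientation: [[0.961, 0.277, -0.001], [0.277, -0.961, 0.001], [-0.0, -0.002, -1.0]]
force: [1.3, 5.5, -6.3]
gripper_width: 0.025
finger_force: 25.0
```

```bash
python3 - <<'E'
from cell import *
import cv2
c=capture('scene')['frame'][165:315,235:415]; 
cv2.imwrite('pics/s4.png',cv2.resize(c,None,fx=4,fy=4,interpolation=2)[:,:,::-1])
E
```

```text
(no output)
```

View pics/s4.png

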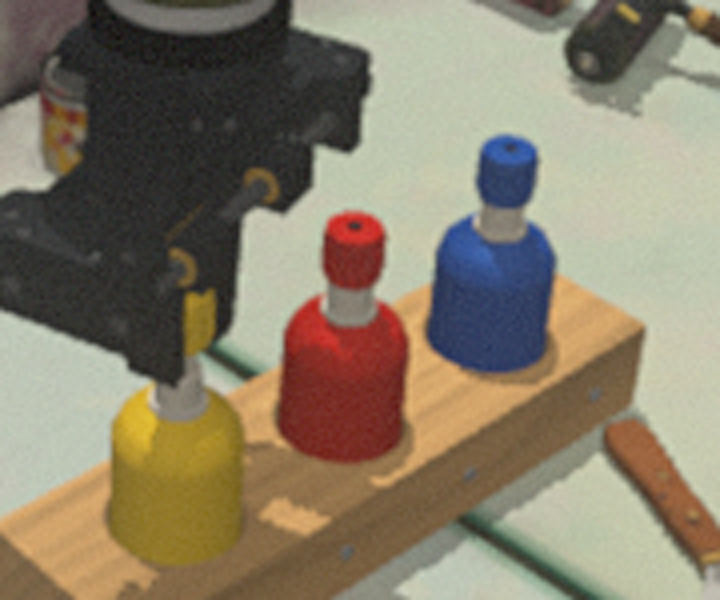

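The yellow cap is up about 14.4 mm, and the yellow bottle's base (180,560) and the caddy edges haven't moved. I'll finish the pull to the stop.

>>> {"op": "servo_tool", "data": {
  "steps": [
    [[0,0,-0.05],[0,0,0]],
    [[0,0,-0.03],[0,0,0]],
    [[0,0,0],[0,0,0]]
  ]
}}

```text
time_s: 10.2
tcp_pos: [0.466, 0.0956, 0.1557]
orientation: [[0.961, 0.277, -0.001], [0.277, -0.961, 0.002], [-0.001, -0.002, -1.0]]
force: [4.6, 6.6, -12.9]
gripper_width: 0.0253
finger_force: 25.0
```

It's on the stop: the force rose to 13 N with no motion. Now I'll relax slightly, release and retreat.

>>> {"op": "servo_tool", "data": {
  "steps": [
    [[0,-0.02,0.05],[0,0,0]],
    [[0,0,0],[0,0,0]]
  ]
}}

```text
time_s: 10.4
tcp_pos: [0.466, 0.0956, 0.1557]
orientation: [[0.961, 0.277, -0.001], [0.277, -0.961, 0.001], [-0.001, -0.001, -1.0]]
force: [2.6, 4.9, -10.3]
gripper_width: 0.0249
finger_force: 25.0
```

>>> {"op": "servo_tool", "data": {
  "steps": [
    [[0,0,0],[0,0,0]],
    [[0,0,0],[0,0,0]],
    [[0,0,0],[0,0,0]],
    [[0,0,0],[0,0,0]],
    [[0,0,0],[0,0,0]],
    [[0,0,0],[0,0,0]],
    [[0,0,0],[0,0,0]],
    [[0,0,-1],[0,0,0]],
    [[0,0,-1.5],[0,0,0]],
    [[0,0,-1.5],[0,0,0]],
    [[0,0,-1.5],[0,0,0]],
    [[0,0,-1.5],[0,0,0]],
    [[0,0,-1.5],[0,0,0]],
    [[0,0,-1.5],[0,0,0]],
    [[0,0,-1],[0,0,0]],
    [[0,0,0],[0,0,0]],
    [[0,0,0],[0,0,0]]
  ],
  "grip": 1
}}

```text
time_s: 12.1
tcp_pos: [0.4661, 0.0952, 0.2662]
orientation: [[0.961, 0.277, -0.0], [0.277, -0.961, 0.0], [-0.0, -0.0, -1.0]]
force: [-0.1, 0.7, 0.6]
gripper_width: 0.0883
finger_force: 0.0
```

```bash
python3 - <<'E'
from cell import *
import cv2
c=capture('scene')['frame'][165:315,235:415]; 
cv2.imwrite('pics/s5.png',cv2.resize(c,None,fx=4,fy=4,interpolation=2)[:,:,::-1])
E
```

```text
(no output)
```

View pics/s5.png

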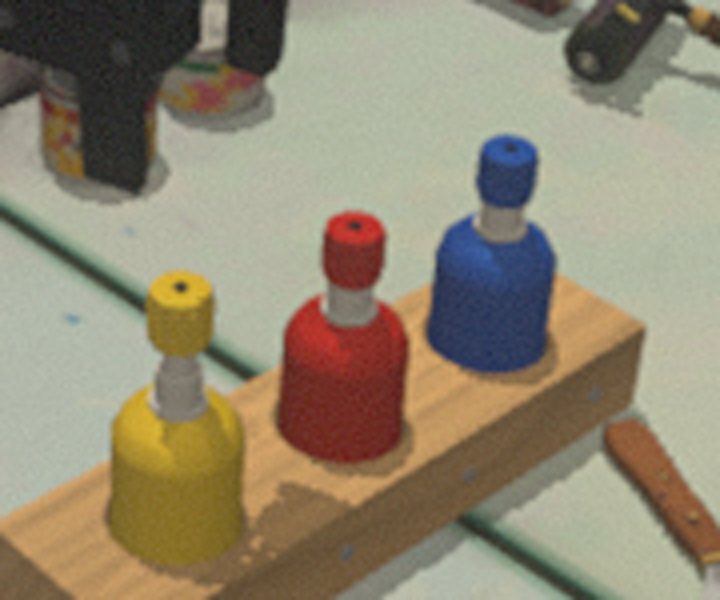

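The yellow cap's hole moved up from row 316 to 287 in the crop, and its long stem now shows. Blue and red are both down, nothing else moved, and the gripper is clear.

```bash
python3 -c "from cell import *; print(sign_off())"
```

```text
the job is handed in; nothing more can be done
None
```

The blue cap was pressed fully shut, then the yellow cap was pulled up to its stop. Red was left shut, and the job was handed in after about 12 s with the gripper clear.

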